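# Put a delivered stack of packs away into the stock trays

### The job

Put the delivered stack on the pharmacy counter away: take the packs off one at a time from the top down (jar, long narrow carton, small flat carton, large flat carton) and set each one down, not dropped, in the empty front bay of the grey tray that holds stock of the same kind, in front of the old stock. Each must lie flat on the tray's floor inside the lips, cartons lengthwise and the glass jar upright on its base. Keep the jar upright throughout, and do not shift or knock over the pill bottle and the card terminal.

Things in the scene. Friction and masses are not known exactly. Their poses are not given: they have to be found in the camera images.
- jar: Ointment jar, amber glass with a white screw lid, round, 40 mm diameter, 30 mm high, upright on top of the stack (its base about 76 mm above the counter). Origin: centre of its underside; z up. About 75 g.
- tube_carton: Long narrow card carton lying flat, 124 mm long (x), 38 mm wide (y), 32 mm high (z); second from the top, under the jar (its underside about 44 mm above the counter). Origin: centre of its underside. White card with a grey-teal band at one end, like all the cartons. About 65 g.
- medium_carton: Small flat card carton, 84 mm long (x), 48 mm wide (y), 20 mm high (z); third from the top (its underside about 24 mm above the counter). Origin: centre of its underside. About 45 g.
- large_carton: Large flat card carton, 108 mm long (x), 62 mm wide (y), 24 mm high (z); at the bottom of the stack, on the counter. Origin: centre of its underside. About 80 g. The four packs lie loosely on one another, roughly centred and up to about 0.1 rad askew.
- jar_lane: Fixed grey stock tray. Origin: on the counter under the centre of its free bay; x along the tray to the old stock at the back, y across, z up. Floor 3 mm above the counter; lips 5 mm above that, 3 mm thick. For the jar: free bay 56 x 56 mm inside; behind it two jars of the same kind in a row, 33 mm high over the counter, starting 28 mm from the origin.
- tube_lane: Fixed grey stock tray. Origin: on the counter under the centre of its free bay; x along the tray to the old stock at the back, y across, z up. Floor 3 mm above the counter; lips 5 mm above that, 3 mm thick. For the long narrow carton: free bay 140 mm long (x) and 54 mm wide (y) inside; behind it one such carton lying flat, 35 mm high over the counter, starting 70 mm from the origin.
- medium_lane: Fixed grey stock tray. Origin: on the counter under the centre of its free bay; x along the tray to the old stock at the back, y across, z up. Floor 3 mm above the counter; lips 5 mm above that, 3 mm thick. For the small flat carton: free bay 100 mm long (x) and 64 mm wide (y) inside; behind it two such cartons, one on the other, 43 mm high over the counter, starting 50 mm from the origin.
- large_lane: Fixed grey stock tray. Origin: on the counter under the centre of its free bay; x along the tray to the old stock at the back, y across, z up. Floor 3 mm above the counter; lips 5 mm above that, 3 mm thick. For the large flat carton: free bay 124 mm long (x) and 78 mm wide (y) inside; behind it two such cartons, one on the other, 51 mm high over the counter, starting 62 mm from the origin.
- pill_bottle: Bystander: loose amber glass pill bottle with a white cap, 46 mm diameter, 70 mm high, standing on the counter in the row nearest the robot. Origin: centre of its underside. Leave it where it stands.
- card_terminal: Bystander: loose black card payment terminal, about 158 mm long (x), 76 mm wide (y), 45 mm high, lying on the counter in the row nearest the robot. Origin: centre of its underside. Leave it where it lies.

How it is judged:
On the way, in this order (a step that is already met when the one before it is completed fails the run):
1. the jar lies in its own tray's free bay, released (x of jar in the frame of jar_lane between -0.012 and 0.012 m and y of jar in the frame of jar_lane between -0.012 and 0.012 m and z of jar in the frame of jar_lane below 0.0055 m and angle between jar's own z axis and vertical below 0.08 rad and contact force between the fingers and jar below 0.2 N), for 0.2 s.
2. the long narrow carton lies in its own tray's free bay, released (x of tube_carton in the frame of tube_lane between -0.012 and 0.012 m and y of tube_carton in the frame of tube_lane between -0.012 and 0.012 m and z of tube_carton in the frame of tube_lane below 0.0055 m and angle between tube_carton's own z axis and vertical below 0.08 rad and contact force between the fingers and tube_carton below 0.2 N and angle between the x axis of tube_carton and the x axis of tube_lane, either way round below 0.25 rad), for 0.2 s.
3. the small flat carton lies in its own tray's free bay, released (x of medium_carton in the frame of medium_lane between -0.012 and 0.012 m and y of medium_carton in the frame of medium_lane between -0.012 and 0.012 m and z of medium_carton in the frame of medium_lane below 0.0055 m and angle between medium_carton's own z axis and vertical below 0.08 rad and contact force between the fingers and medium_carton below 0.2 N and angle between the x axis of medium_carton and the x axis of medium_lane, either way round below 0.25 rad), for 0.2 s.
4. the large flat carton lies in its own tray's free bay, released (x of large_carton in the frame of large_lane between -0.012 and 0.012 m and y of large_carton in the frame of large_lane between -0.012 and 0.012 m and z of large_carton in the frame of large_lane below 0.0055 m and angle between large_carton's own z axis and vertical below 0.08 rad and contact force between the fingers and large_carton below 0.2 N and angle between the x axis of large_carton and the x axis of large_lane, either way round below 0.25 rad), for 0.2 s.
At the end, for the whole second after the job is handed in: All four packs are in the free bays of their own trays: each origin within 12 mm of the bay's centre along and across the tray, resting on its floor (within 2.5 mm), tilted less than 0.08 rad, cartons within 0.25 rad of the tray's length (either way round), released by the fingers and at rest (all of step 1 and all of step 2 and all of step 3 and all of step 4 and linear speed of each of jar, tube_carton, medium_carton, large_carton below 0.02 m/s); the robot touches nothing.
It fails at once if the pill bottle shifted more than 25 mm or tipped (distance of pill_bottle from where it was at the start of the episode above 0.025 m or angle between pill_bottle's own z axis and vertical above 0.4 rad).
It fails at once if the card terminal shifted more than 25 mm (distance of card_terminal from where it was at the start of the episode above 0.025 m).
It fails at once if the glass jar tipped over (more than 0.6 rad) (angle between jar's own z axis and vertical above 0.6 rad).
It fails at once if a pack dropped (it comes down to within 15 mm of the counter faster than 0.6 m/s) ((height (world z) of jar below 0.015 m and linear speed of jar above 0.6 m/s) or (height (world z) of tube_carton below 0.015 m and linear speed of tube_carton above 0.6 m/s) or (height (world z) of medium_carton below 0.015 m and linear speed of medium_carton above 0.6 m/s) or (height (world z) of large_carton below 0.015 m and linear speed of large_carton above 0.6 m/s)).
It also fails if it takes over 128 s, if anything falls off the work surface, if the arm or the gripper's body presses on something with over 40 N, if the wrist force passes 120 N, or if a joint passes its speed limit or range.

### The arm

A 7-joint arm with a two-finger parallel gripper is mounted at the origin on the work surface. World frame = base frame: x ahead of the robot, y to its left, z up, the work surface at z = 0. Lengths are in m, angles in rad, forces in N, time in s.
With the tool pointing down it reaches from about 0.4 to 0.85 m from the base axis. Payload 10.4 kg.
Tool frame: the origin (TCP) lies midway between the tips of the shut fingers; the grasp point (between the pads) lies 19 mm behind it (manip.tcp_to_grasp is the distance from the TCP to the grasp point, in m); z points along the fingers, y is the line along which they close (so a half turn about z gives the same grasp; the last joint's range is limited). The gripper opens to 85 mm and grips with 20 to 120 N. Pads are 22 mm wide; open, the fingers measure 114 mm over their backs; the gripper's body (76 mm by 85 mm) begins 54 mm behind the grasp point. The pads swing forward as they close: fully open they stand 13 mm farther back than shut.
Start: joints at [1.281, 0.332, -0.065, 1.46, 0.022, 1.35, -0.088], TCP at [0.165, -0.603, 0.231] pointing down, gripper open.
Joint ranges: [-2.6, 2.6], [-0.5, 2.12], [-1.47, 1.34], [0.16, 2.42], [-1.27, 4.41], [0.06, 2.06], [-2.6, 2.6]. Speed limits (rad/s): [2.22, 2.22, 2.79, 2.79, 3.14, 3.14, 3.14].

### API

Orientations are given as a unit quaternion [x, y, z, w].
In Python, from workcell import manip gives the robot as it stands.
- The arm moves only by the shell command python3 -m jog 'ROWS' [FORCE]. ROWS is a JSON object of lists of equal length, an entry for each row: "offset": the shift along the world's x, y, z in m, a list of three; "yaw": the turn about the world's z in degrees; "jaw": the closure, from 0 (fully open) to 1 (shut). A call has 1 to 20 rows; each row shifts and turns the commanded pose from where the row before left it; what a row does not reach is not made up. A row lasts 1/12 s, in which the tool goes at most 41.7 mm and 7.16 degrees, less where a joint would pass 70% of its speed; a pose out of reach is approached as far as the arm can. A call is refused whole if a number of a shift passes 0.0417 or a number of a turn 7.16, either way. A call with a gripper value outside its range is refused whole. The fingers move at their own pace and stop on an object; FORCE is the grip in N (left out, the last holds). Time passes only in rows, so rows that do not move let the fingers close. It gives the time, the measured TCP pose, the force, the opening and the grip force at its end, in the units of the state.
- manip.get_obs(): the state, without advancing time (a new reading comes with each control period).
- manip.camera(name): name is "scene" or "side" or "wrist"; returns a dict with "frame" (400x640x3 uint8, red, green, blue), "camera_matrix" (3x3 intrinsics, pixels), "distortion" ([k1, k2, p1, p2, k3] as OpenCV has them; the pictures are not rectified), "eye" and "attitude" of the camera in the world; the wrist camera has in their place "hand_eye" (4x4, takes a point from camera to tool coordinates, whose origin is the TCP and whose axes are the flange's). Camera axes: x right, y up, looking along -z (the intrinsics and any distortion apply to the point x, -y, -z); pixel columns grow to the right and rows downward; lengths in m; the calibration is good to about 2 mm. A picture is of the moment at which its call begins: read the wrist's pose just before it. There is no depth.
- manip.hand_in(): hands the job in; it is judged then, once.
Trained networks look in a picture, given as the dict that the camera call returned (one of the last four; its "shot" number tells which), for a name from the list of things; names that differ only in an ending like _2 or _b are one class to them, and where a whole thing is asked for, a point or a joint stands for the part that bears it (a point fixed in the world has none). Each returns a list of dicts, best first, with "score" (0 to 1); they miss things now and then, are a little off and sometimes report something else, mostly with a low value. They report only what shows in the picture. A call takes as long as a camera call.
- manip.masks_of(picture, name): "region" (400x640 bool, what is visible of it).
- manip.tip_of(picture, name): "at" ([x, y, z] in m, in world coordinates, good to about 4 mm: a listed point, or the origin of a listed thing).
The state is a dict: "clock": time; "joint_pos": joint angles; "joint_velocities": joint speeds; "tau": joint torques, N m; "position": TCP position; "ee_rot": TCP orientation; "ft_force": force on the tool from outside, world axes, zero at the start; "torque": the same for the moment, N m; "grip_width": opening from 0.0 (shut) to 1.0 (fully open); "grasp_force": force on a finger pad.
Only numpy, scipy, OpenCV 4.12 (cv2) and the standard library are available. Lean on these libraries where they do the work, as an engineer would, in place of code of your own. Each camera call takes 0.05 s, during which the arm holds its last target. There are 200 camera calls.

## Working session

There is one attempt and no reset: what is moved stays moved. The work goes in short steps, Python scripts to look and compute and a shell command to move; the robot and the scene stay as the last step left them, time stands still between calls to the robot, and variables do not carry over. Pictures are saved under pics/ and viewed, at most 14 in all, crops included, and the job is handed in when it is done.

```bash
mkdir -p pics; ls; cat > h.py <<'E'
import numpy as np, cv2
from workcell import manip
from scipy.spatial.transform import Rotation as R
def save(p,n): cv2.imwrite('pics/'+n+'.png',p['frame'][:,:,::-1])
E
python3 - <<'E'
from h import *
o=manip.get_obs(); print({k:np.round(v,3) for k,v in o.items()})
for c in ['scene','side']:
    p=manip.camera(c); save(p,c+'0'); print(c,p['eye'],p['attitude'])
    for n in 'jar tube_carton medium_carton large_carton jar_lane tube_lane medium_lane large_lane pill_bottle card_terminal'.split():
        print(n,[(np.round(d['at'],3).tolist(),round(d['score'],2)) for d in manip.tip_of(p,n)[:3]])
E
```

```text
pics
{'clock': np.float64(0.0), 'joint_pos': array([ 1.281,  0.333, -0.065,  1.461,  0.022,  1.35 , -0.089]), 'joint_velocities': array([ 0.001, -0.   , -0.   , -0.001,  0.001,  0.   , -0.   ]), 'tau': array([ 1.0000e-03, -6.2546e+01,  5.0000e-02, -3.9160e+01,  1.6000e-02,
        1.0000e-02,  0.0000e+00]), 'position': array([ 0.165, -0.603,  0.23 ]), 'ee_rot': array([ 0.991,  0.133, -0.   , -0.001]), 'ft_force': array([ 0.319, -0.624,  0.114]), 'torque': array([-0.001,  0.036,  0.001]), 'grasp_force': np.float64(0.0), 'grip_width': np.float64(0.998)}
scene [0.95107333 0.22654199 0.87283032] [0.14889515 0.2289668  0.81765696 0.50679536]
jar [([0.419, 0.26, 0.08], 0.59)]
tube_carton [([0.416, 0.26, 0.044], 0.79)]
medium_carton [([0.424, 0.258, 0.025], 0.55)]
large_carton [([0.431, 0.256, 0.002], 0.81)]
jar_lane [([0.61, -0.274, 0.003], 0.77)]
tube_lane []
medium_lane [([0.616, 0.253, 0.003], 0.81)]
large_lane [([0.613, -0.085, -0.002], 0.96)]
pill_bottle [([0.429, -0.018, 0.003], 0.84), ([0.612, -0.084, -0.002], 0.18)]
card_terminal [([0.438, -0.249, -0.0], 0.67), ([0.434, -0.018, 0.002], 0.45)]
side [0.24064384 0.69378475 0.74628961] [-0.08794601  0.40219728  0.89365854 -0.17854202]
jar [([0.417, 0.26, 0.076], 0.86)]
tube_carton [([0.424, 0.259, 0.045], 0.95), ([0.618, 0.256, -0.001], 0.58)]
medium_carton [([0.417, 0.257, 0.022], 0.66), ([0.422, 0.255, 0.046], 0.64)]
large_carton [([0.425, 0.254, -0.001], 0.89), ([0.62, 0.257, 0.002], 0.44)]
jar_lane [([0.608, -0.268, -0.004], 0.82)]
tube_lane [([0.63, 0.078, 0.003], 0.82), ([0.42, 0.259, 0.077], 0.71)]
medium_lane [([0.617, 0.252, -0.003], 0.97)]
large_lane [([0.614, -0.084, -0.004], 0.72)]
pill_bottle [([0.423, -0.017, 0.001], 0.77)]
card_terminal [([0.442, -0.251, -0.0], 0.77)]
```

View pics/scene0.png

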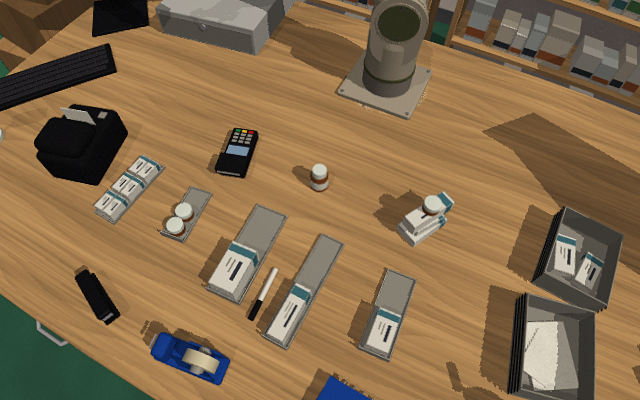

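View pics/side0.png

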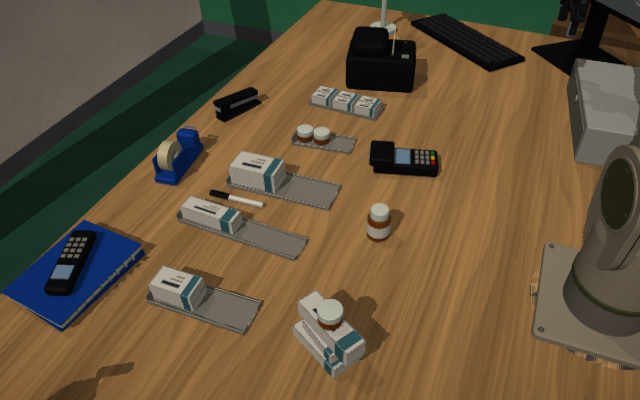

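The scene view shows the stack at about (430,215), the pill bottle at (320,177) and the terminal at (237,152). The trays run roughly along world x, with their bays toward the robot, and the network positions agree between the two views. Next I'll move off and check the yaws with the wrist camera.

```bash
python3 -m jog '{"offset":[[0.025,0.03,0.005],[0.025,0.03,0.005],[0.025,0.03,0.005],[0.025,0.03,0.005],[0.025,0.03,0.005],[0.025,0.03,0.005],[0.025,0.03,0.005],[0.025,0.03,0.005],[0.025,0.03,0.005],[0.025,0.03,0.005],[0.025,0.03,0.005],[0.025,0.03,0.005],[0.025,0.03,0.005],[0.02,0.03,0],[0,0,0],[0,0,0]],"yaw":[-5,-5,-5,0,0,0,0,0,0,0,0,0,0,0,0,0],"jaw":[0,0,0,0,0,0,0,0,0,0,0,0,0,0,0,0]}' 30
cat >> h.py <<'E'
def shot(c):
    o=manip.get_obs(); p=manip.camera(c)
    if c=='wrist':
        T=np.eye(4);T[:3,:3]=R.from_quat(o['ee_rot']).as_matrix();T[:3,3]=o['position'];T=T@np.array(p['hand_eye'])
    else:
        T=np.eye(4);T[:3,:3]=R.from_quat(p['attitude']).as_matrix();T[:3,3]=p['eye']
    p['T']=T; return p
def toplane(p,uv,z):
    u=cv2.undistortPoints(np.array(uv,float).reshape(-1,1,2),np.array(p['camera_matrix']),np.array(p['distortion'])).reshape(-1,2)
    d=np.c_[u[:,0],-u[:,1],-np.ones(len(u))]@p['T'][:3,:3].T
    e=p['T'][:3,3]; return e[:2]+d[:,:2]*((z-e[2])/d[:,2])[:,None]
def proj(p,X):
    c=(np.array(X,float)-p['T'][:3,3])@p['T'][:3,:3]
    c=c*[1,-1,-1]
    return cv2.projectPoints(c,np.zeros(3),np.zeros(3),np.array(p['camera_matrix']),np.array(p['distortion']))[0].reshape(-1,2)
def topdown(p,z,x0,x1,y0,y1,res):
    # rows: x decreasing downward; cols: y decreasing rightward
    xs=np.arange(x1,x0,-res);ys=np.arange(y1,y0,-res)
    Y,X=np.meshgrid(ys,xs); uv=proj(p,np.c_[X.ravel(),Y.ravel(),np.full(X.size,z)]).reshape(*X.shape,2).astype(np.float32)
    return cv2.remap(p['frame'],uv[...,0],uv[...,1],cv2.INTER_LINEAR)
def rect(p,name,z):
    m=manip.masks_of(p,name)
    if not m: return None
    c=max(cv2.findContours(m[0]['region'].astype(np.uint8),cv2.RETR_EXTERNAL,cv2.CHAIN_APPROX_NONE)[0],key=len)
    w=toplane(p,c.reshape(-1,2),z)
    r=cv2.minAreaRect((w*1000).astype(np.float32)); return np.round(r[0],1),np.round(r[1],1),round(r[2],1),round(m[0]['score'],2)
E
python3 - <<'E'
from h import *
p=shot('wrist'); save(p,'w1'); print(p['T'].round(3), manip.get_obs()['position'])
for n in ['jar_lane','large_lane','tube_lane']:
    print(n,[(np.round(d['at'],3).tolist(),round(d['score'],2)) for d in manip.tip_of(p,n)[:2]],rect(p,n,.008))
E
```

```text
clock: 2.43
position: [0.5108, -0.1805, 0.2963]
ee_rot: [1.0, 0.005, 0.0, -0.0]
ft_force: [-0.1, -1.2, -0.4]
grip_width: 0.997
grasp_force: 0.0
[[ 0.009  0.958  0.288  0.586]
 [-1.     0.008  0.004 -0.18 ]
 [ 0.001 -0.288  0.958  0.438]
 [ 0.     0.     0.     1.   ]] [ 0.50994466 -0.18256156  0.29623469]
jar_lane [([0.612, -0.274, -0.002], 0.91), ([0.424, 0.257, -0.001], 0.38)] (array([ 643.5, -270.8]), array([131.1,  64.8]), 6.4, 0.7)
large_lane [([0.618, -0.081, -0.001], 0.73)] (array([628.2, -83.1]), array([155.4,  88.3]), 2.8, 0.73)
tube_lane [([0.621, 0.076, 0.002], 0.9)] (array([628.7,  74.2]), array([ 63.7, 151. ]), 88.7, 0.59)
```

View pics/w1.png

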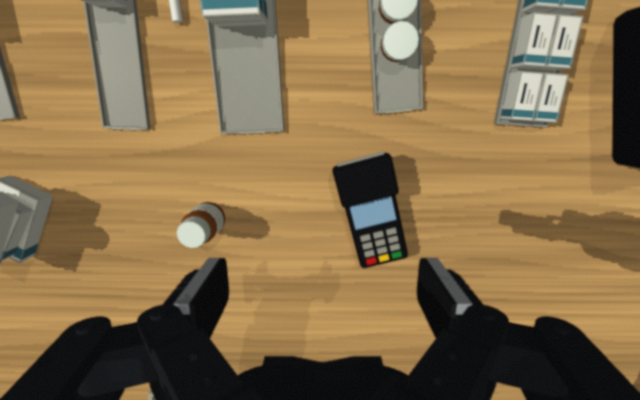

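The wrist view shows the front corners of three trays: jar tray (376,113)/(424,108), large tray (221,133)/(286,132) and tube tray (104,129)/(151,129). I'll turn those corners into tray poses.

```bash
python3 - <<'E'
from h import *
p=shot('wrist')
for n,L in [('jar_lane',56),('large_lane',124),('tube_lane',140)]:
    m=manip.masks_of(p,n)[0]['region'].astype(np.uint8)
    c=max(cv2.findContours(m,cv2.RETR_EXTERNAL,cv2.CHAIN_APPROX_NONE)[0],key=len).reshape(-1,2)
    w=toplane(p,c,.008)*1000
    w=w[(c[:,1]>3)]
    # side lines: by rows of x, and front line
    xf=w[:,0].min(); s=w[(w[:,0]>xf+12)&(w[:,0]<xf+min(L-10,90))]; ym=np.median(w[:,1])
    a=np.polyfit(s[s[:,1]>s[:,1].mean(),0],s[s[:,1]>s[:,1].mean(),1],1);b=np.polyfit(s[s[:,1]<s[:,1].mean(),0],s[s[:,1]<s[:,1].mean(),1],1)
    th=np.arctan((a[0]+b[0])/2); mid=lambda x:(np.polyval(a,x)+np.polyval(b,x))/2
    f=w[(w[:,0]<xf+8)&(abs(w[:,1]-mid(xf))<18)]; xf=np.median(f[:,0])
    fr=np.array([xf,mid(xf)]); org=fr+(L/2+3)*np.array([np.cos(th),np.sin(th)])
    print(n,'slopes',np.degrees(np.arctan([a[0],b[0]])).round(1),'width',round((np.polyval(a,xf+30)-np.polyval(b,xf+30)),1),'front',fr.round(1),'origin',org.round(1))
cv2.imwrite('pics/td1.png',topdown(p,.008,.5,.72,-.33,.12,.0006)[:,:,::-1])
E
```

```text
jar_lane slopes [5.6 8. ] width 61.8 front [ 580.  -278.2] origin [ 610.8 -274.5]
large_lane slopes [2.4 3. ] width 83.1 front [551.8 -88.2] origin [616.8 -85.1]
tube_lane slopes [-2.1  0.3] width 62.7 front [554.3  75.3] origin [627.3  74.2]
```

```bash
python3 -m jog '{"offset":[[0,0.04,0],[0,0.04,0],[0,0.04,0],[0,0.04,0],[0,0.04,0],[0,0.04,0],[0,0.04,0],[0,0.04,0],[0,0.04,0],[0,0.04,0],[0,0.03,0],[-0.03,0,0],[-0.03,0,0],[-0.03,0,0],[-0.03,0,0],[0,0,0],[0,0,0],[0,0,0]],"yaw":[0,0,0,0,0,0,0,0,0,0,0,0,0,0,0,0,0,0],"jaw":[0,0,0,0,0,0,0,0,0,0,0,0,0,0,0,0,0,0]}'
python3 - <<'E'
from h import *
p=shot('wrist'); save(p,'w2')
for n in ['jar','tube_carton','medium_carton','large_carton','medium_lane']:
    print(n,[(np.round(d['at'],3).tolist(),round(d['score'],2)) for d in manip.tip_of(p,n)[:2]])
print(rect(p,'tube_carton',.076),rect(p,'jar',.106))
E
```

```text
clock: 4.48
position: [0.3904, 0.2467, 0.2966]
ee_rot: [1.0, 0.002, 0.001, 0.0]
ft_force: [0.6, 0.3, -0.2]
grip_width: 1.001
grasp_force: 0.0
jar [([0.42, 0.257, 0.075], 0.91)]
tube_carton [([0.422, 0.255, 0.044], 0.88), ([0.418, 0.257, 0.076], 0.37)]
medium_carton [([0.421, 0.255, 0.024], 0.65)]
large_carton [([0.421, 0.255, 0.044], 0.58)]
medium_lane [([0.432, -0.016, 0.0], 0.43)]
(array([452.6, 238.5]), array([38.2, 50.7]), 60.7, 0.79) (array([422.1, 256.6]), array([38.9, 38.9]), 33.1, 0.96)
```

View pics/w2.png

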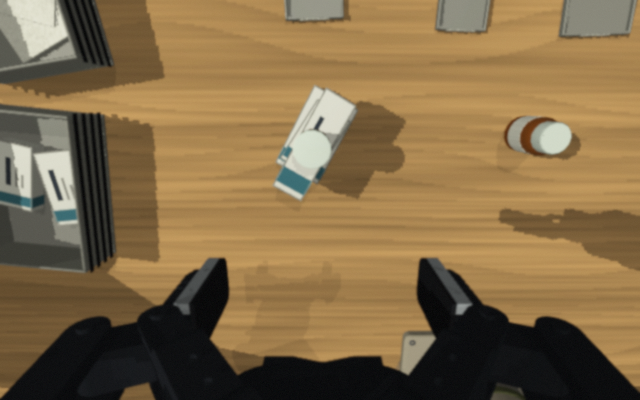

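View pics/td1.png

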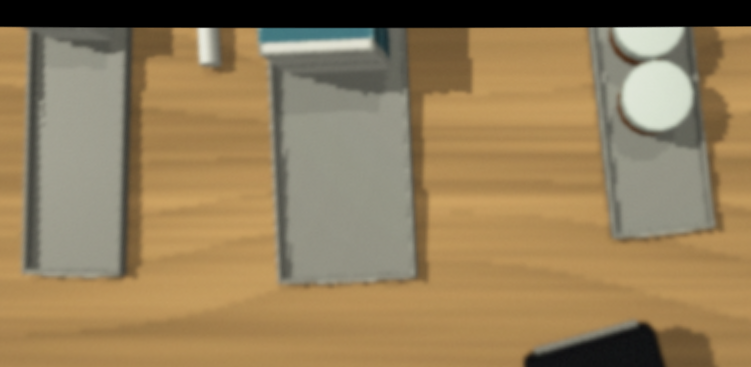

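The stack is at image centre-left, with the jar at (311,150), the tube carton's white end at (340,95) and its teal end at (292,187). The tray poses from the corners match the network. Tray origins and yaws are:
- **jar:** (0.611,-0.274), 7°
- **large:** (0.6165,-0.0855), 2.8°
- **tube:** (0.628,0.075), -1°

Next I'll move over the jar.

```bash
python3 - <<'E'
from h import *
p=shot('wrist')
a=topdown(p,.076,.34,.50,.17,.34,.00025)
cv2.imwrite('pics/td2.png',a[::2,::2,::-1].repeat(1,0) if 0 else cv2.resize(a,(600,565))[:,:,::-1])
print(a.shape)
E
python3 -m jog '{"offset":[[0.01,0.003,-0.02],[0.01,0.003,-0.03],[0.011,0.004,-0.03],[0,0,-0.03],[0,0,0],[0,0,0],[0,0,0]],"yaw":[0,0,0,0,0,0,0],"jaw":[0,0,0,0,0,0,0]}'
```

```text
(640, 680, 3)
clock: 5.52
position: [0.4212, 0.2577, 0.188]
ee_rot: [1.0, 0.003, 0.001, -0.0]
ft_force: [0.0, 0.3, -0.5]
grip_width: 1.001
grasp_force: 0.0
```

View pics/td2.png

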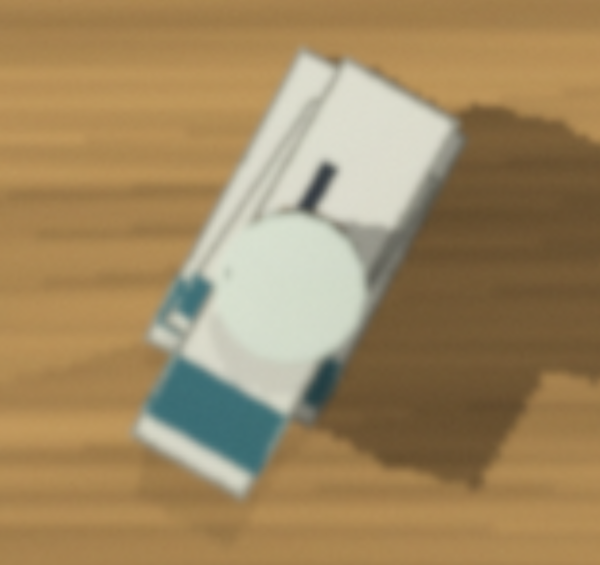

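The top-down crop gives the tube carton's centre at (0.421,0.256), yaw -30° and size 121x38 mm, which fits the given dimensions. Now I'll grasp the jar.

```bash
python3 -m jog '{"offset":[[0.001,-0.001,-0.03],[0,0,-0.03],[0,0,-0.02],[0,0,-0.012],[0,0,-0.012],[0,0,0],[0,0,0],[0,0,0],[0,0,0],[0,0,0],[0,0,0],[0,0,0],[0,0,0],[0,0,0],[0,0,0],[0,0,0]],"yaw":[0,0,0,0,0,0,0,0,0,0,0,0,0,0,0,0],"jaw":[0,0,0,0.3,0.3,0.3,1,1,1,1,1,1,1,1,1,1]}' 25; python3 -c "
from h import *
save(shot('side'),'s1')"
```

```text
clock: 6.85
position: [0.4227, 0.2568, 0.0838]
ee_rot: [1.0, 0.002, 0.001, -0.001]
ft_force: [-1.0, 1.0, 7.1]
grip_width: 0.463
grasp_force: 25.8
```

View pics/s1.png

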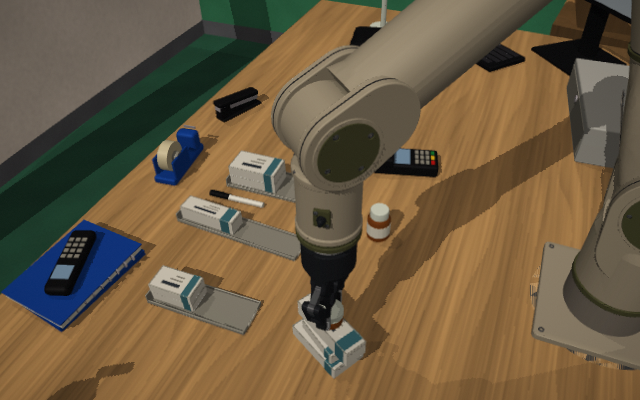

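The jar is gripped at an opening of about 39 mm. I'll lift it and carry it to the jar tray.

```bash
python3 -m jog '{"offset":[[0,0,0.01],[0,0,0.025],[0,0,0.035],[0,-0.01,0.03],[0.012,-0.02,0.02],[0.012,-0.03,0],[0.012,-0.035,0],[0.012,-0.035,0],[0.012,-0.035,0],[0.012,-0.035,0],[0.012,-0.035,0],[0.012,-0.035,0],[0.012,-0.035,0],[0.012,-0.035,0],[0.012,-0.035,0],[0.012,-0.035,0],[0.012,-0.035,0],[0.012,-0.035,0],[0.012,-0.03,0],[0.008,-0.02,0]],"yaw":[0,0,0,0,0,0,0,0,0,0,0,1,1,1,1,1,1,1,0,0],"jaw":[1,1,1,1,1,1,1,1,1,1,1,1,1,1,1,1,1,1,1,1]}'
python3 -m jog '{"offset":[[0.012,0,0],[0,0,0],[0,0,0]],"yaw":[0,0,0],"jaw":[1,1,1]}'
python3 - <<'E'
from h import *
for c in ['wrist','scene']:
    p=shot(c); save(p,c+'3')
    for n in ['jar','jar_lane']:
        print(n,[(np.round(d['at'],3).tolist(),round(d['score'],2)) for d in manip.tip_of(p,n)[:3]])
E
```

```text
clock: 8.57
position: [0.6095, -0.278, 0.2028]
ee_rot: [0.998, 0.062, -0.0, 0.0]
ft_force: [0.1, -0.4, -0.0]
grip_width: 0.456
grasp_force: 25.6
clock: 8.82
position: [0.6219, -0.2731, 0.2026]
ee_rot: [0.998, 0.064, 0.0, -0.001]
ft_force: [0.4, 1.3, -1.0]
grip_width: 0.458
grasp_force: 25.6
jar [([0.618, -0.275, 0.194], 0.79)]
jar_lane [([0.611, -0.272, -0.001], 0.55)]
jar [([0.611, -0.272, 0.197], 0.74)]
jar_lane [([0.61, -0.275, -0.0], 0.88)]
```

View pics/wrist3.png

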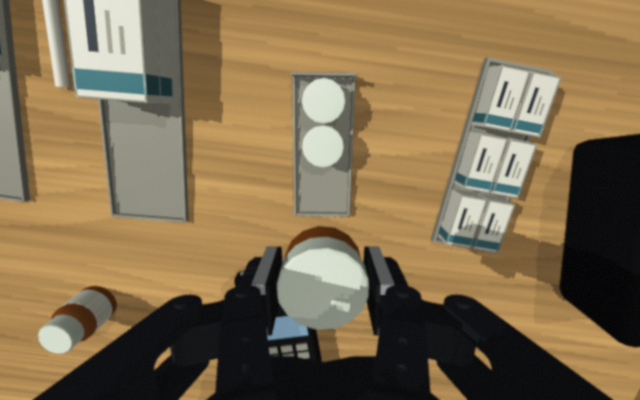

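The jar is upright in the fingers. The tray corners are at (294,75), (355,75), (351,213) and (296,215). I'll check the origin from these before lowering.

```bash
python3 - <<'E'
from h import *
p=shot('wrist'); w=toplane(p,[(294,75),(355,75),(351,214),(296,215)],.008); print(w.round(4))
f=w[2:].mean(0); b=w[:2].mean(0); d=(b-f)/np.linalg.norm(b-f); print(np.linalg.norm(b-f),np.degrees(np.arctan2(d[1],d[0])),f+d*.031)
j=np.mean([toplane(p,[(326,141),(305,323)],.228)],1); print(j)
E
python3 -m jog '{"offset":[[-0.011,0,-0.02],[0,-0.001,-0.03],[0,0,-0.03],[0,0,-0.03],[0,0,-0.025],[0,0,-0.02],[0,0,-0.015],[0,0,0],[0,0,0]],"yaw":[0,0,0,0,0,0,0,0,0],"jaw":[1,1,1,1,1,1,1,1,1]}'
```

```text
[[ 0.7206 -0.2343]
 [ 0.7281 -0.2933]
 [ 0.5861 -0.3112]
 [ 0.5773 -0.2512]]
0.14375799532272815 6.951407818539303 [ 0.6124334  -0.27741555]
[[ 0.64550996 -0.26827251]]
clock: 9.92
position: [0.6107, -0.2748, 0.0324]
ee_rot: [0.998, 0.064, -0.0, -0.0]
ft_force: [1.0, -0.7, -0.6]
grip_width: 0.457
grasp_force: 25.6
```

```bash
python3 -m jog '{"offset":[[0.001,-0.001,-0.008],[0,0,-0.006],[0,0,-0.004],[0,0,-0.002],[0,0,-0.001],[0,0,0],[0,0,0]],"yaw":[0,0,0,0,0,0,0],"jaw":[1,1,1,1,1,1,1]}'
```

```text
clock: 10.5
position: [0.612, -0.2759, 0.0116]
ee_rot: [0.998, 0.064, 0.0, 0.0]
ft_force: [-0.4, -1.0, -1.4]
grip_width: 0.455
grasp_force: 25.6
```

```bash
python3 -m jog '{"offset":[[0,0,-0.001],[0,0,0],[0,0,-0.001],[0,0,0],[0,0,0]],"yaw":[0,0,0,0,0],"jaw":[1,1,1,1,1]}'
```

```text
clock: 10.92
position: [0.6122, -0.276, 0.0109]
ee_rot: [0.998, 0.064, 0.0, 0.0]
ft_force: [-5.2, 2.1, 11.7]
grip_width: 0.462
grasp_force: 26.7
```

The force shows the jar resting on the floor. I'll release it and rise.

```bash
python3 -m jog '{"offset":[[0,0,0],[0,0,0],[0,0,0],[0,0,0],[0,0,0.01],[0,0,0.02],[0,0,0.03],[0,0,0.04],[0,0,0.04],[0,0,0.04],[0,0,0.04],[0,0,0]],"yaw":[0,0,0,0,0,0,0,0,0,0,0,0],"jaw":[0.35,0.35,0.35,0.35,0.35,0.35,0.35,0.35,0.2,0,0,0]}'
python3 - <<'E'
from h import *
for c in ['wrist','scene']:
    p=shot(c)
    for n in ['jar','jar_lane']:
        print(n,[(np.round(d['at'],3).tolist(),round(d['score'],2)) for d in manip.tip_of(p,n)[:3]])
    if c=='wrist': save(p,'w4')
E
```

```text
clock: 11.92
position: [0.6149, -0.2765, 0.2399]
ee_rot: [0.998, 0.064, 0.006, 0.003]
ft_force: [0.9, 0.3, 0.9]
grip_width: 1.002
grasp_force: 0.0
jar [([0.609, -0.277, -0.0], 0.69)]
jar_lane [([0.612, -0.275, -0.002], 0.82)]
jar []
jar_lane [([0.61, -0.274, -0.003], 0.81)]
```

View pics/w4.png

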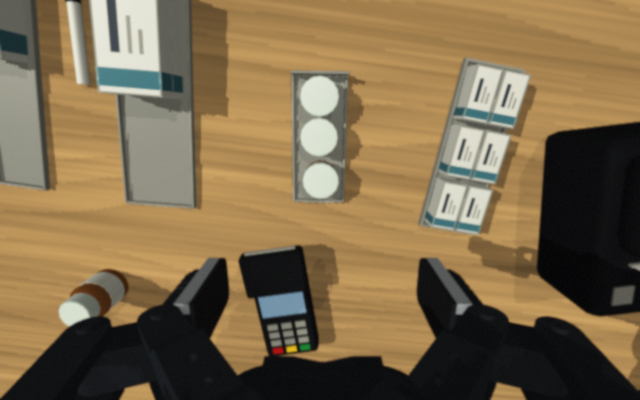

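The jar at (320,181) stands in line with the old stock and inside the bay. Next I'll move back over the stack, turned to -30°.

```bash
python3 -m jog '{"offset":[[-0.012,0.025,0],[-0.012,0.035,0],[-0.012,0.035,0],[-0.012,0.035,0],[-0.012,0.035,0],[-0.012,0.035,0],[-0.012,0.035,0],[-0.012,0.035,0],[-0.012,0.035,0],[-0.012,0.035,0],[-0.012,0.035,0],[-0.012,0.035,0],[-0.012,0.035,0],[-0.012,0.035,0],[-0.012,0.03,0],[-0.01,0.022,0],[0,0,0],[0,0,0],[0,0,0]],"yaw":[0,0,0,0,0,0,-5,-5,-5,-5,-5,-5,-5,-2,0,0,0,0,0],"jaw":[0,0,0,0,0,0,0,0,0,0,0,0,0,0,0,0,0,0,0]}'
python3 - <<'E'
from h import *
p=shot('wrist')
print([(np.round(d['at'],3).tolist(),round(d['score'],2)) for d in manip.tip_of(p,'tube_carton')[:2]],rect(p,'tube_carton',.076))
cv2.imwrite('pics/td5.png',cv2.resize(topdown(p,.076,.34,.50,.17,.34,.00025),(600,565))[:,:,::-1])
E
```

```text
clock: 13.8
position: [0.4458, 0.193, 0.2261]
ee_rot: [0.97, -0.242, -0.001, 0.004]
ft_force: [-0.3, -0.4, -0.2]
grip_width: 1.002
grasp_force: 0.0
[([0.422, 0.254, 0.047], 0.68), ([0.616, 0.261, 0.0], 0.55)] (array([423.3, 254.4]), array([ 39.9, 129.6]), 60.2, 0.83)
```

View pics/td5.png

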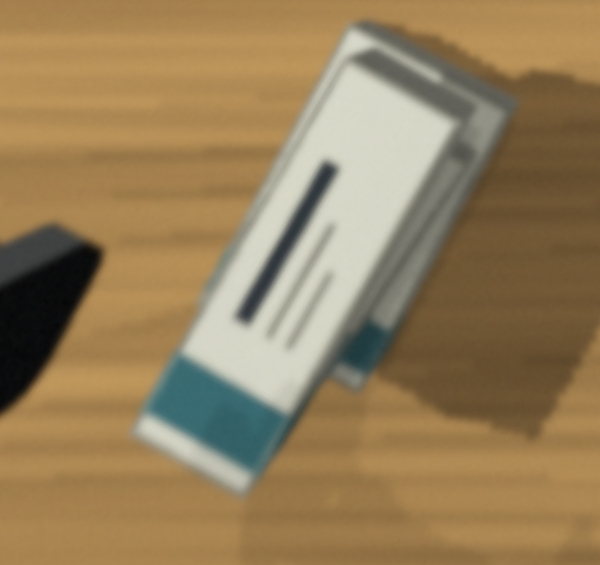

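The tube carton hasn't moved: centre (0.422,0.256), yaw -30°. I'll go over it and then down.

```bash
python3 -m jog '{"offset":[[-0.012,0.031,0],[-0.012,0.032,0],[0,0,-0.03],[0,0,-0.03],[0,0,0],[0,0,0],[0,0,0]],"yaw":[-2,0,0,0,0,0,0],"jaw":[0,0,0,0,0,0,0]}'
```

```text
clock: 14.53
position: [0.4468, 0.1971, 0.1652]
ee_rot: [0.97, -0.243, -0.001, 0.008]
ft_force: [-0.5, 0.7, 0.2]
grip_width: 1.001
grasp_force: 0.0
```

```bash
python3 -c "
from h import *
print(manip.get_obs()['joint_pos'].round(3))"
```

```text
[-0.397  0.097 -0.125  1.886  0.024  1.171 -2.593]
```

Joint 7 has reached its range limit (-2.6), so I'll use the half-turn equivalent grasp at yaw 150°.

```bash
python3 -m jog '{"offset":[[0,0,0],[0,0,0],[0,0,0],[0,0,0],[0,0,0],[0,0,0],[0,0,0],[0,0,0],[0,0,0],[0,0,0],[0,0,0],[0,0,0],[0,0,0],[0,0,0],[0,0,0],[0,0,0],[0,0,0],[0,0,0],[0,0,0],[0,0,0]],"yaw":[7,7,7,7,7,7,7,7,7,7,7,7,7,7,7,7,7,7,7,7],"jaw":[0,0,0,0,0,0,0,0,0,0,0,0,0,0,0,0,0,0,0,0]}'
python3 -m jog '{"offset":[[0,0,0],[0,0,0],[0,0,0],[0,0,0],[0,0,0],[0,0,0],[0,0,0],[0,0,0],[0,0,0]],"yaw":[7,7,7,7,7,3,0,0,0],"jaw":[0,0,0,0,0,0,0,0,0]}'
python3 -c "
from h import *
o=manip.get_obs();print(o['joint_pos'].round(3), R.from_quat(o['ee_rot']).as_matrix().round(3),o['position'])"
```

```text
clock: 16.2
position: [0.4472, 0.1974, 0.166]
ee_rot: [0.558, 0.83, 0.009, 0.005]
ft_force: [-0.4, 0.2, -0.4]
grip_width: 1.0
grasp_force: 0.0
clock: 16.95
position: [0.4465, 0.1974, 0.1647]
ee_rot: [0.261, 0.965, 0.009, 0.002]
ft_force: [-0.1, -0.7, -0.3]
grip_width: 0.999
grasp_force: 0.0
[-0.259  0.086 -0.256  1.901  0.014  1.142  0.525] [[-0.864  0.503  0.009]
 [ 0.503  0.864  0.015]
 [ 0.     0.018 -1.   ]] [0.44650974 0.19741205 0.16471407]
```

```bash
python3 -m jog '{"offset":[[-0.012,0.029,0],[-0.0125,0.0295,0],[0,0,-0.03],[0,0,-0.02],[0,0,0],[0,0,0]],"yaw":[0,0,0,0,0,0],"jaw":[0,0,0,0,0,0]}'
python3 - <<'E'
from h import *
o=manip.get_obs();print(R.from_quat(o['ee_rot']).as_matrix().round(3))
p=shot('wrist');save(p,'w6'); print(rect(p,'tube_carton',.076))
E
```

```text
clock: 17.45
position: [0.4211, 0.2556, 0.1136]
ee_rot: [0.26, 0.966, 0.008, 0.001]
ft_force: [0.6, -0.0, 0.2]
grip_width: 1.0
grasp_force: 0.0
[[-0.865  0.502  0.006]
 [ 0.502  0.865  0.014]
 [ 0.002  0.015 -1.   ]]
(array([420.3, 257.5]), array([ 38.4, 124.6]), 60.3, 0.86)
```

View pics/w6.png

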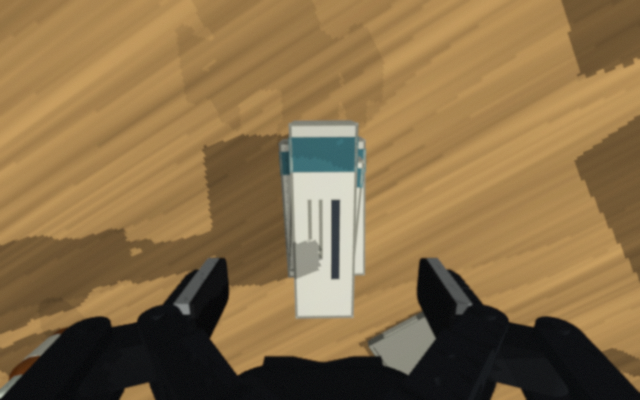

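The carton is aligned between the fingers at (323,220), and its mask measures 124.6x38.4 mm. Now I'll grasp it.

```bash
python3 -m jog '{"offset":[[0,0.001,-0.02],[0,0,-0.02],[0,0,-0.013],[0,0,-0.01],[0,0,0],[0,0,0],[0,0,0],[0,0,0],[0,0,0],[0,0,0],[0,0,0],[0,0,0],[0,0,0],[0,0,0],[0,0,0]],"yaw":[0,0,0,0,0,0,0,0,0,0,0,0,0,0,0],"jaw":[0,0,0,0.3,0.3,1,1,1,1,1,1,1,1,1,1]}' 25
python3 -m jog '{"offset":[[0,0,0.01],[0,0,0.02],[0,0,0.03],[0,0,0.04],[0,0,0.04],[0,0,0],[0,0,0]],"yaw":[0,0,0,0,0,0,0],"jaw":[1,1,1,1,1,1,1]}'
python3 - <<'E'
from h import *
p=shot('wrist');save(p,'w7')
for c in ['side','scene']:
    p=shot(c)
    for n in ['tube_carton','medium_carton','medium_lane']: print(n,[(np.round(d['at'],3).tolist(),round(d['score'],2)) for d in manip.tip_of(p,n)[:2]])
E
```

```text
clock: 18.8
position: [0.4223, 0.2575, 0.0521]
ee_rot: [0.259, 0.966, 0.009, 0.002]
ft_force: [-0.4, -0.1, 8.1]
grip_width: 0.435
grasp_force: 26.1
clock: 19.38
position: [0.4225, 0.2578, 0.1939]
ee_rot: [0.259, 0.966, 0.01, 0.004]
ft_force: [0.2, -0.7, -1.3]
grip_width: 0.438
grasp_force: 25.5
tube_carton [([0.422, 0.256, 0.183], 0.63), ([0.42, 0.259, 0.02], 0.52)]
medium_carton [([0.422, 0.258, 0.023], 0.83), ([0.422, 0.256, 0.182], 0.72)]
medium_lane []
tube_carton [([0.416, 0.258, 0.183], 0.65)]
medium_carton [([0.422, 0.253, 0.023], 0.62)]
medium_lane [([0.616, 0.257, 0.003], 0.58)]
```

View pics/w7.png

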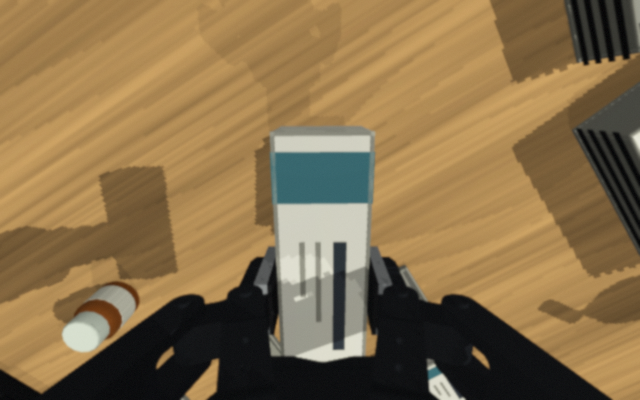

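The carton is held firmly. I'll carry it to the tube tray and turn it to 179°.

```bash
python3 -m jog '{"offset":[[0.015,-0.013,0],[0.02,-0.02,0],[0.025,-0.022,0],[0.025,-0.022,0],[0.025,-0.022,0],[0.025,-0.022,0],[0.025,-0.022,0],[0.025,-0.022,0],[0.0195,-0.018,0],[0,0,0],[0,0,0],[0,0,-0.03],[0,0,-0.03],[0,0,0],[0,0,0],[0,0,0]],"yaw":[4,4,4,4,4,4,4,1,0,0,0,0,0,0,0,0],"jaw":[1,1,1,1,1,1,1,1,1,1,1,1,1,1,1,1]}'
python3 - <<'E'
from h import *
o=manip.get_obs();print(R.from_quat(o['ee_rot']).as_matrix().round(3))
p=shot('side');save(p,'s7')
for n in ['tube_carton','tube_lane']: print(n,[(np.round(d['at'],3).tolist(),round(d['score'],2)) for d in manip.tip_of(p,n)[:2]])
p=shot('wrist');save(p,'w8')
E
```

```text
clock: 21.17
position: [0.6263, 0.0749, 0.1324]
ee_rot: [0.009, 1.0, 0.008, 0.0]
ft_force: [0.4, 0.3, -0.6]
grip_width: 0.442
grasp_force: 25.5
[[-1.     0.017  0.   ]
 [ 0.017  1.     0.017]
 [-0.     0.017 -1.   ]]
tube_carton [([0.627, 0.072, 0.125], 0.81)]
tube_lane []
```

View pics/s7.png

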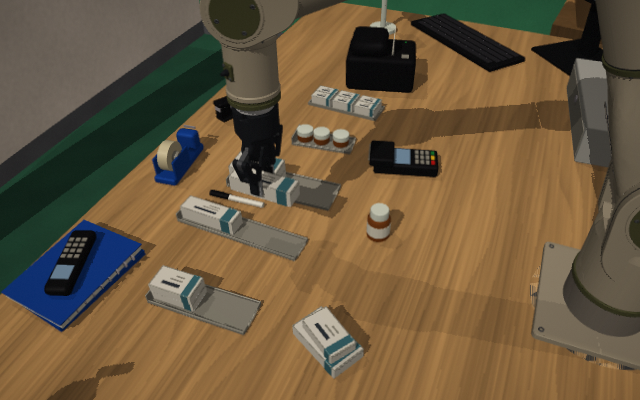

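The carton hangs above the tube tray in the right orientation, and the rest of the stack at (330,335) is undisturbed. I'll lower it.

```bash
python3 -m jog '{"offset":[[0.001,0,-0.03],[0,0,-0.03],[0,0,-0.02],[0,0,-0.015],[0,0,-0.012],[0,0,-0.006],[0,0,-0.003],[0,0,0],[0,0,0]],"yaw":[0,0,0,0,0,0,0,0,0],"jaw":[1,1,1,1,1,1,1,1,1]}'
python3 -m jog '{"offset":[[0,0,-0.002],[0,0,-0.001],[0,0,-0.001],[0,0,0],[0,0,0]],"yaw":[0,0,0,0,0],"jaw":[1,1,1,1,1]}'
```

```text
clock: 22.12
position: [0.6276, 0.0741, 0.0157]
ee_rot: [0.009, 1.0, 0.008, 0.0]
ft_force: [0.1, -0.4, 0.0]
grip_width: 0.437
grasp_force: 25.5
clock: 22.53
position: [0.6272, 0.074, 0.0112]
ee_rot: [0.009, 1.0, 0.008, -0.0]
ft_force: [-1.5, -0.8, 4.1]
grip_width: 0.438
grasp_force: 26.2
```

```bash
python3 -m jog '{"offset":[[0,0,-0.0005],[0,0,0],[0,0,0],[0,0,0],[0,0,0],[0,0,0],[0,0,0.01],[0,0,0.02],[0,0,0.03],[0,0,0.04],[-0.02,0,0.04],[-0.02,0,0.04],[-0.02,0,0.02],[0,0,0],[0,0,0]],"yaw":[0,0,0,0,0,0,0,0,0,0,0,0,0,0,0],"jaw":[1,1,0.35,0.35,0.35,0.35,0.35,0.35,0.2,0,0,0,0,0,0]}'
python3 - <<'E'
from h import *
for c in ['wrist','side']:
    p=shot(c);save(p,c+'9')
    for n in ['tube_carton','tube_lane']: print(n,[(np.round(d['at'],3).tolist(),round(d['score'],2)) for d in manip.tip_of(p,n)[:2]],rect(p,n,.035))
E
```

```text
clock: 23.78
position: [0.5699, 0.0741, 0.2072]
ee_rot: [0.009, 1.0, 0.008, 0.001]
ft_force: [-0.1, -0.2, -0.3]
grip_width: 0.999
grasp_force: 0.0
tube_carton [([0.622, 0.073, 0.004], 0.73), ([0.418, 0.256, 0.024], 0.33)] (array([623.5,  72.6]), array([ 38. , 128.6]), 89.0, 0.93)
tube_lane [] (array([670.7,  75.8]), array([ 56.1, 244.6]), 88.5, 0.76)
tube_carton [([0.626, 0.073, 0.005], 0.61), ([0.612, -0.274, 0.004], 0.42)] (array([617.5,  84. ]), array([ 64.2, 140.6]), 87.8, 0.64)
tube_lane [([0.627, 0.079, -0.0], 0.89), ([0.42, 0.259, 0.024], 0.72)] (array([680.2,  94.3]), array([ 80.9, 287.7]), 88.0, 0.92)
```

View pics/side9.png

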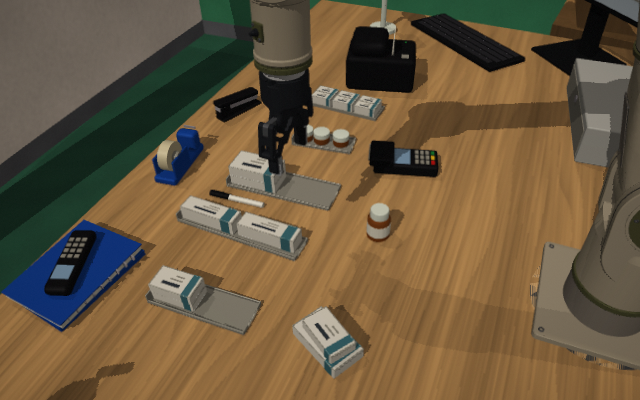

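The tube carton at (270,232) lies in its bay in front of the old stock; the networks put it at about (0.625,0.073), within tolerance. I've used up the 14 picture views, so from here I check by mask measurements. Next is the medium carton.

```bash
python3 -m jog '{"offset":[[-0.02,0.024,0],[-0.02,0.024,0],[-0.02,0.024,0],[-0.02,0.024,0],[-0.02,0.024,0],[-0.02,0.024,0],[-0.015,0.019,0],[-0.014,0.019,0],[0,0,0],[0,0,0],[0,0,0]],"yaw":[-4,-4,-4,-4,-4,-4,-4,-1,0,0,0],"jaw":[0,0,0,0,0,0,0,0,0,0,0]}'
cat >> h.py <<'E'
def corners(p,name,z):
    m=manip.masks_of(p,name)
    out=[]
    for k in m[:2]:
        c=max(cv2.findContours(k['region'].astype(np.uint8),cv2.RETR_EXTERNAL,cv2.CHAIN_APPROX_NONE)[0],key=len)
        w=(toplane(p,c.reshape(-1,2),z)*1000).astype(np.float32); r=cv2.minAreaRect(w)
        M=cv2.moments(w.reshape(-1,1,2)); out.append((round(k['score'],2),np.round(r[0],1).tolist(),np.round(r[1],1).tolist(),round(r[2],1),'centroid',round(M['m10']/M['m00'],1),round(M['m01']/M['m00'],1),'area',round(M['m00'])))
    return out
E
python3 - <<'E'
from h import *
p=shot('wrist'); q=shot('scene');s=shot('side')
print(corners(p,'medium_carton',.044)); print(corners(p,'large_carton',.024))
for k in (p,q,s):
  for n in ['medium_carton','large_carton','medium_lane']: print(n,[(np.round(d['at'],3).tolist(),round(d['score'],2)) for d in manip.tip_of(k,n)[:2]])
E
```

```text
clock: 25.2
position: [0.421, 0.2554, 0.2046]
ee_rot: [0.259, 0.966, 0.008, 0.002]
ft_force: [0.1, -0.8, -0.6]
grip_width: 0.995
grasp_force: 0.0
[(0.8, [424.9, 256.0], [48.1, 85.8], 56.2, 'centroid', 424.8, 256.0, 'area', 3922)]
[(0.91, [417.4, 259.8], [61.9, 86.6], 61.3, 'centroid', 389.7, 265.8, 'area', 935)]
medium_carton [([0.424, 0.257, 0.023], 0.66)]
large_carton []
medium_lane [([0.618, 0.258, -0.002], 0.62)]
medium_carton [([0.422, 0.257, 0.025], 0.68)]
large_carton [([0.43, 0.258, 0.003], 0.82)]
medium_lane [([0.616, 0.254, 0.005], 0.75), ([0.615, -0.082, -0.001], 0.64)]
medium_carton [([0.421, 0.26, 0.024], 0.72)]
large_carton [([0.426, 0.257, -0.002], 0.64), ([0.428, -0.017, -0.003], 0.33)]
medium_lane [([0.613, 0.256, 0.0], 0.62)]
```

Medium carton: centre (0.425,0.256), 48x86 mm, length at 146°. Now I'll grasp it.

```bash
python3 -m jog '{"offset":[[0.003,0.001,-0.03],[0,0,-0.03],[0,0,-0.03],[0,0,-0.03],[0,0,-0.025],[0,0,-0.018],[0,0,-0.01],[0,0,-0.004],[0,0,0],[0,0,0],[0,0,0],[0,0,0],[0,0,0],[0,0,0],[0,0,0],[0,0,0],[0,0,0],[0,0,0],[0,0,0]],"yaw":[-3.8,0,0,0,0,0,0,0,0,0,0,0,0,0,0,0,0,0,0],"jaw":[0,0,0,0,0,0,0,0.1,0.1,0.1,1,1,1,1,1,1,1,1,1]}' 25
```

```text
clock: 27.48
position: [0.4243, 0.2574, 0.0288]
ee_rot: [0.291, 0.957, 0.009, 0.002]
ft_force: [-0.3, -0.4, 6.1]
grip_width: 0.555
grasp_force: 25.5
```

The medium carton is gripped at 47 mm. I'll lift it and measure the medium tray from the fixed cameras.

```bash
python3 -m jog '{"offset":[[0,0,0.01],[0,0,0.02],[0,0,0.03],[0,0,0.04],[0,0,0.04],[0,0,0.02],[0,0,0],[0,0,0]],"yaw":[0,0,0,0,0,0,0,0],"jaw":[1,1,1,1,1,1,1,1]}'
cat >> h.py <<'E'
def lane(p,n,L,z=.008):
    m=manip.masks_of(p,n)
    if not m: return n,None
    c=max(cv2.findContours(m[0]['region'].astype(np.uint8),cv2.RETR_EXTERNAL,cv2.CHAIN_APPROX_NONE)[0],key=len).reshape(-1,2)
    c=c[(c[:,1]>3)]; w=toplane(p,c,z)*1000
    xf=np.percentile(w[:,0],1); s=w[(w[:,0]>xf+12)&(w[:,0]<xf+min(L-10,80))]; ym=s[:,1].mean()
    A,B=s[s[:,1]>ym],s[s[:,1]<ym]; a=np.polyfit(A[:,0],A[:,1],1); b=np.polyfit(B[:,0],B[:,1],1)
    th=np.arctan((a[0]+b[0])/2); mid=lambda x:(np.polyval(a,x)+np.polyval(b,x))/2
    f=w[(w[:,0]<xf+8)&(abs(w[:,1]-mid(xf))<18)]; xf=np.median(f[:,0]); fr=np.array([xf,mid(xf)])
    return n,np.degrees(np.arctan([a[0],b[0]])).round(1),'width',round(np.polyval(a,xf+30)-np.polyval(b,xf+30),1),'front',fr.round(1),'origin',(fr+(L/2+3)*np.array([np.cos(th),np.sin(th)])).round(1)
E
python3 - <<'E'
from h import *
for c in ['scene','side']:
    p=shot(c); print(c,lane(p,'medium_lane',100),lane(p,'large_lane',124))
    print([(np.round(d['at'],3).tolist(),round(d['score'],2)) for n in ('medium_carton','large_carton') for d in manip.tip_of(p,n)[:2]])
E
```

```text
clock: 28.15
position: [0.4241, 0.2573, 0.1895]
ee_rot: [0.291, 0.957, 0.009, 0.003]
ft_force: [0.6, -0.2, -1.5]
grip_width: 0.555
grasp_force: 26.7
scene ('medium_lane', array([3.2, 1.7]), 'width', np.float64(67.8), 'front', array([562.9, 257.4]), 'origin', array([615.8, 259.7])) ('large_lane', array([5.5, 1.2]), 'width', np.float64(80.8), 'front', array([550.8, -83.9]), 'origin', array([615.7, -80.1]))
[([0.423, 0.256, 0.184], 0.79)]
side ('medium_lane', array([0.5, 2.9]), 'width', np.float64(71.4), 'front', array([560.5, 258.6]), 'origin', array([613.5, 260.2])) ('large_lane', array([ 15.4, -40.9]), 'width', np.float64(63.4), 'front', array([619.6, -61.3]), 'origin', array([681.9, -79.7]))
[([0.42, 0.259, 0.182], 0.8), ([0.424, 0.255, 0.0], 0.97)]
```

```bash
python3 -m jog '{"offset":[[0.01,0,0],[0.02,0,0],[0.025,0,0],[0.025,0,0],[0.025,0,0],[0.025,0,0],[0.025,0,0],[0.02,0,0],[0.011,0,0],[0,0,0],[0,0,0],[0,0,0],[0,0,0]],"yaw":[4,5,5,5,5,5,5,2,0,0,0,0,0],"jaw":[1,1,1,1,1,1,1,1,1,1,1,1,1]}'
python3 - <<'E'
from h import *
p=shot('wrist'); print(lane(p,'medium_lane',100)); print([(np.round(d['at'],3).tolist(),round(d['score'],2)) for d in manip.tip_of(p,'medium_lane')[:2]], corners(p,'medium_carton',.2))
m=manip.masks_of(p,'medium_lane')
if m:
    y,x=np.nonzero(m[0]['region']); print(x.min(),x.max(),y.min(),y.max()); t=toplane(p,np.c_[x,y],.008); print(t.min(0),t.max(0))
for c in ['scene','side']:
    p=shot(c); print(lane(p,'medium_lane',100),[(np.round(d['at'],3).tolist(),round(d['score'],2)) for n in ('medium_carton','medium_lane') for d in manip.tip_of(p,n)[:2]])
E
```

```text
clock: 29.73
position: [0.6088, 0.2574, 0.1879]
ee_rot: [-0.019, 1.0, 0.008, -0.001]
ft_force: [0.4, -0.2, -0.3]
grip_width: 0.551
grasp_force: 26.7
('medium_lane', array([-37.9,  35.3]), 'width', np.float64(55.5), 'front', array([565.1, 258.2]), 'origin', array([618.1, 256.3]))
[([0.619, 0.259, 0.002], 0.78)] [(0.89, [609.9, 256.3], [89.5, 49.8], 2.0, 'centroid', 609.8, 256.4, 'area', 4285)]
286 356 135 176
[0.56448787 0.22195778] [0.60716114 0.29224224]
('medium_lane', array([1.1, 2. ]), 'width', np.float64(nan), 'front', array([nan, nan]), 'origin', array([nan, nan])) [([0.609, 0.256, 0.183], 0.77), ([0.619, 0.258, 0.005], 0.95)]
('medium_lane', array([3.4, 3.7]), 'width', np.float64(68.5), 'front', array([561.4, 258.5]), 'origin', array([614.3, 261.7])) [([0.605, 0.261, 0.18], 0.74), ([0.628, 0.08, 0.001], 0.52), ([0.616, 0.256, -0.0], 0.8)]
  return _methods._mean(a, axis=axis, dtype=dtype,
  ret = ret.dtype.type(ret / rcount)
```

The estimates agree on a medium tray origin of (0.616,0.258) at yaw 2°. Now I'll lower the carton.

```bash
python3 -m jog '{"offset":[[0.006,0.001,-0.02],[0,0,-0.03],[0,0,-0.03],[0,0,-0.03],[0,0,-0.025],[0,0,-0.02],[0,0,-0.01],[0,0,0],[0,0,0]],"yaw":[0,0,0,0,0,0,0,0,0],"jaw":[1,1,1,1,1,1,1,1,1]}'
python3 -m jog '{"offset":[[0,0,-0.006],[0,0,-0.004],[0,0,-0.002],[0,0,-0.001],[0,0,0],[0,0,0]],"yaw":[0,0,0,0,0,0],"jaw":[1,1,1,1,1,1]}'
```

```text
clock: 31.13
position: [0.6158, 0.2581, 0.0232]
ee_rot: [-0.019, 1.0, 0.008, -0.001]
ft_force: [0.2, 0.5, -0.3]
grip_width: 0.552
grasp_force: 26.7
clock: 31.63
position: [0.6157, 0.258, 0.0099]
ee_rot: [-0.019, 1.0, 0.008, -0.001]
ft_force: [0.8, -0.1, -0.2]
grip_width: 0.553
grasp_force: 26.7
```

```bash
python3 -m jog '{"offset":[[0,0,-0.001],[0,0,0],[0,0,-0.001],[0,0,0],[0,0,0]],"yaw":[0,0,0,0,0],"jaw":[1,1,1,1,1]}'
```

```text
clock: 32.05
position: [0.6157, 0.2581, 0.0079]
ee_rot: [-0.019, 1.0, 0.008, -0.001]
ft_force: [-0.5, -0.9, 1.3]
grip_width: 0.551
grasp_force: 26.9
```

```bash
python3 -m jog '{"offset":[[0,0,-0.0005],[0,0,0],[0,0,0],[0,0,0],[0,0,0],[0,0,0],[0,0,0.01],[0,0,0.02],[0,0,0.03],[0,0,0.04],[-0.02,0,0.04],[-0.03,0,0.04],[-0.03,0,0.02],[0,0,0],[0,0,0]],"yaw":[0,0,0,0,0,0,0,0,0,0,0,0,0,0,0],"jaw":[1,1,0.25,0.25,0.25,0.25,0.25,0.25,0.2,0,0,0,0,0,0]}'
python3 - <<'E'
from h import *
for c in ['wrist','side','scene']:
    p=shot(c)
    print(corners(p,'medium_carton',.023))
    for n in ['medium_carton','medium_lane','large_carton']: print(n,[(np.round(d['at'],3).tolist(),round(d['score'],2)) for d in manip.tip_of(p,n)[:2]])
    print(lane(p,'medium_lane',100))
E
```

```text
clock: 33.3
position: [0.5417, 0.2588, 0.2006]
ee_rot: [-0.019, 1.0, 0.009, 0.001]
ft_force: [0.5, -0.1, 0.2]
grip_width: 0.998
grasp_force: 0.0
[(0.91, [614.7, 256.1], [89.3, 49.5], 1.9, 'centroid', 614.6, 256.7, 'area', 4185)]
medium_carton [([0.612, 0.26, 0.002], 0.87)]
medium_lane []
large_carton [([0.422, 0.257, -0.0], 0.58)]
('medium_lane', array([2.4, 1.7]), 'width', np.float64(68.8), 'front', array([564.4, 256.6]), 'origin', array([617.4, 258.5]))
[(0.68, [610.6, 262.6], [92.8, 61.2], 1.1, 'centroid', 610.6, 262.7, 'area', 5106), (0.2, [632.2, -69.5], [115.4, 200.0], 76.7, 'centroid', 615.9, -69.7, 'area', 13088)]
medium_carton [([0.612, 0.262, 0.003], 0.91), ([0.618, -0.085, -0.003], 0.18)]
medium_lane [([0.62, 0.259, 0.0], 0.61)]
large_carton [([0.423, 0.257, 0.001], 0.57)]
('medium_lane', array([  0.9, -74.5]), 'width', np.float64(114.9), 'front', array([559.9, 286.6]), 'origin', array([585.7, 240.3]))
[(0.66, [616.3, 258.8], [86.5, 51.6], 5.1, 'centroid', 615.8, 258.6, 'area', 3932)]
medium_carton [([0.613, 0.255, 0.004], 0.87)]
medium_lane [([0.615, 0.256, 0.001], 0.85)]
large_carton [([0.429, 0.258, 0.003], 0.9)]
('medium_lane', array([1.3, 3.1]), 'width', np.float64(nan), 'front', array([nan, nan]), 'origin', array([nan, nan]))
  return _methods._mean(a, axis=axis, dtype=dtype,
  ret = ret.dtype.type(ret / rcount)
```

The medium carton is in place: carton (0.615,0.2565) against tray (0.617,0.258). Next is the large carton.

```bash
python3 -m jog '{"offset":[[-0.015,0,0],[-0.02,0,0],[-0.02,0,0],[-0.02,0,0],[-0.02,0,0],[-0.015,0,0],[-0.01,0,0],[0,0,0],[0,0,0],[0,0,0]],"yaw":[-5,-5,-5,-5,-5,-5,-2,0,0,0],"jaw":[0,0,0,0,0,0,0,0,0,0]}'
python3 - <<'E'
from h import *
p=shot('wrist'); print(corners(p,'large_carton',.024),[(np.round(d['at'],3).tolist(),round(d['score'],2)) for d in manip.tip_of(p,'large_carton')[:2]])
E
```

```text
clock: 35.03
position: [0.4227, 0.2579, 0.198]
ee_rot: [0.257, 0.966, 0.008, 0.002]
ft_force: [-0.4, -0.0, -0.5]
grip_width: 0.996
grasp_force: 0.0
[(0.9, [427.7, 254.6], [62.2, 110.4], 61.6, 'centroid', 427.5, 254.9, 'area', 6603), (0.61, [564.3, 90.5], [61.3, 49.9], 87.9, 'centroid', 556.0, 99.8, 'area', 1209)] [([0.427, 0.258, 0.002], 0.73)]
```

Large carton: centre (0.4275,0.255), 62x110 mm, length at 151.6°. Now I'll grasp it.

```bash
python3 -m jog '{"offset":[[0.0045,-0.0025,-0.03],[0,0,-0.035],[0,0,-0.035],[0,0,-0.03],[0,0,-0.025],[0,0,-0.018],[0,0,-0.012],[0,0,-0.008],[0,0,0],[0,0,0],[0,0,0],[0,0,0],[0,0,0],[0,0,0],[0,0,0],[0,0,0],[0,0,0]],"yaw":[1.4,0,0,0,0,0,0,0,0,0,0,0,0,0,0,0,0],"jaw":[0,0,0,0,0,0,0,0,0,0,1,1,1,1,1,1,1]}' 25
```

```text
clock: 36.6
position: [0.4272, 0.2559, 0.0059]
ee_rot: [0.246, 0.969, 0.009, 0.002]
ft_force: [-1.5, -0.3, 6.9]
grip_width: 0.718
grasp_force: 27.4
```

```bash
python3 -m jog '{"offset":[[0,0,0.01],[0,0,0.02],[0,0,0.035],[0,0,0.04],[0.005,-0.01,0.04],[0.01,-0.02,0.025],[0.015,-0.025,0],[0.018,-0.033,0],[0.018,-0.033,0],[0.018,-0.033,0],[0.018,-0.033,0],[0.018,-0.033,0],[0.018,-0.033,0],[0.018,-0.033,0],[0.014,-0.025,0],[0.01,-0.02,0],[0.005,-0.01,0],[0.002,0,0],[0,0,0],[0,0,0]],"yaw":[0,0,0,0,0,0,3,4,4,4,4,4,4,4,0.3,0,0,0,0,0],"jaw":[1,1,1,1,1,1,1,1,1,1,1,1,1,1,1,1,1,1,1,1]}'
python3 - <<'E'
from h import *
p=shot('wrist'); print(corners(p,'large_carton',.19),lane(p,'large_lane',124),[(np.round(d['at'],3).tolist(),round(d['score'],2)) for d in manip.tip_of(p,'large_lane')[:2]])
for c in ['scene','side']:
    p=shot(c); print([(n,np.round(d['at'],3).tolist(),round(d['score'],2)) for n in ('large_carton','large_lane','pill_bottle') for d in manip.tip_of(p,n)[:2]])
E
```

```text
clock: 38.27
position: [0.6132, -0.0832, 0.175]
ee_rot: [-0.026, 1.0, 0.009, -0.001]
ft_force: [0.0, 0.8, -1.6]
grip_width: 0.717
grasp_force: 28.1
[(0.87, [609.8, -84.3], [105.7, 64.3], 2.9, 'centroid', 607.8, -84.4, 'area', 6311)] ('large_lane', array([-63.5,  49.9]), 'width', np.float64(41.9), 'front', array([550.9, -77.8]), 'origin', array([ 611.1, -102.2])) []
[('large_carton', [0.615, -0.086, 0.172], 0.83), ('large_lane', [0.612, -0.083, -0.003], 0.63), ('pill_bottle', [0.432, -0.02, -0.0], 0.83)]
[('large_carton', [0.613, -0.086, 0.168], 0.66), ('large_lane', [0.616, -0.085, -0.003], 0.59), ('large_lane', [0.613, 0.262, 0.004], 0.39), ('pill_bottle', [0.427, -0.016, -0.002], 0.6)]
```

```bash
python3 -m jog '{"offset":[[0.002,0,-0.02],[0,0,-0.03],[0,0,-0.03],[0,0,-0.03],[0,0,-0.02],[0,0,-0.015],[0,0,-0.01],[0,0,0],[0,0,0]],"yaw":[0,0,0,0,0,0,0,0,0],"jaw":[1,1,1,1,1,1,1,1,1]}'
python3 -m jog '{"offset":[[0,0,-0.005],[0,0,-0.003],[0,0,-0.001],[0,0,0],[0,0,0]],"yaw":[0,0,0,0,0],"jaw":[1,1,1,1,1]}'
```

```text
clock: 39.62
position: [0.6156, -0.0855, 0.0201]
ee_rot: [-0.025, 1.0, 0.008, -0.001]
ft_force: [0.1, 0.6, 0.6]
grip_width: 0.719
grasp_force: 28.1
clock: 40.03
position: [0.6156, -0.0855, 0.0111]
ee_rot: [-0.025, 1.0, 0.008, -0.001]
ft_force: [-0.6, 0.2, -0.4]
grip_width: 0.719
grasp_force: 28.1
```

```bash
python3 -m jog '{"offset":[[0,0,-0.001],[0,0,0],[0,0,-0.001],[0,0,0],[0,0,-0.0005],[0,0,0],[0,0,0]],"yaw":[0,0,0,0,0,0,0],"jaw":[1,1,1,1,1,1,1]}'
```

```text
clock: 40.62
position: [0.6156, -0.0855, 0.009]
ee_rot: [-0.025, 1.0, 0.008, -0.001]
ft_force: [-2.4, -0.4, 6.5]
grip_width: 0.718
grasp_force: 29.0
```

The carton is in contact with the floor. I'll release and retreat.

```bash
python3 -m jog '{"offset":[[0,0,0],[0,0,0],[0,0,0],[0,0,0],[0,0,0.01],[0,0,0.02],[0,0,0.03],[0,0,0.04],[-0.02,0,0.04],[-0.03,0,0.04],[-0.03,0,0.02],[0,0,0],[0,0,0]],"yaw":[0,0,0,0,0,0,0,0,0,0,0,0,0],"jaw":[0.05,0,0,0,0,0,0,0,0,0,0,0,0]}'
python3 - <<'E'
from h import *
for c in ['wrist','side','scene']:
    p=shot(c); print(c)
    print(corners(p,'large_carton',.027),lane(p,'large_lane',124))
    for n in ['jar','tube_carton','medium_carton','large_carton','pill_bottle','card_terminal']: print(n,[(np.round(d['at'],3).tolist(),round(d['score'],2)) for d in manip.tip_of(p,n)[:2]])
E
```

```text
clock: 41.7
position: [0.5419, -0.0858, 0.2016]
ee_rot: [-0.025, 1.0, 0.008, 0.001]
ft_force: [0.5, -0.0, -0.7]
grip_width: 0.995
grasp_force: 0.0
wrist
[(0.75, [656.0, -82.6], [222.4, 80.6], 2.6, 'centroid', 653.8, -82.7, 'area', 16975), (0.68, [613.6, -86.5], [114.2, 63.2], 3.2, 'centroid', 613.7, -86.8, 'area', 6901)] ('large_lane', array([2.3, 2.5]), 'width', np.float64(82.6), 'front', array([549.3, -87.4]), 'origin', array([614.3, -84.7]))
jar [([0.605, -0.277, 0.003], 0.94), ([0.613, -0.277, 0.0], 0.22)]
tube_carton [([0.626, 0.071, 0.002], 0.88)]
medium_carton []
large_carton [([0.614, -0.083, 0.002], 0.56)]
pill_bottle [([0.431, -0.02, 0.002], 0.93)]
card_terminal [([0.442, -0.25, 0.0], 0.73)]
side
[(0.69, [608.0, -74.3], [118.9, 89.8], 2.9, 'centroid', 608.0, -73.9, 'area', 9569)] ('large_lane', array([  4.3, -80. ]), 'width', np.float64(148.4), 'front', array([545.4, -35. ]), 'origin', array([567.4, -96.2]))
jar [([0.61, -0.278, 0.005], 0.67)]
tube_carton [([0.627, 0.073, 0.004], 0.84)]
medium_carton [([0.612, 0.258, 0.003], 0.96)]
large_carton [([0.614, 0.262, 0.001], 0.7), ([0.614, -0.086, 0.002], 0.58)]
pill_bottle [([0.425, -0.016, -0.002], 0.66)]
card_terminal [([0.441, -0.252, -0.0], 0.89), ([0.606, -0.274, 0.004], 0.51)]
scene
[(0.85, [616.5, -81.4], [113.6, 72.1], 1.5, 'centroid', 614.4, -81.6, 'area', 7086)] ('large_lane', None)
jar []
tube_carton [([0.621, 0.073, 0.005], 0.9)]
medium_carton [([0.611, 0.259, 0.005], 0.87), ([0.439, -0.249, -0.0], 0.64)]
large_carton [([0.618, -0.084, 0.004], 0.93)]
pill_bottle []
card_terminal [([0.436, -0.248, -0.005], 0.72)]
```

```bash
python3 -c "
from h import *
print(manip.hand_in())"
```

```text
the job is handed in; nothing more can be done
None
```

All four packs are set down in their own trays' front bays, the pill bottle and card terminal have not moved by the networks' measurements, and the job was handed in at about 42 s, but the hand-in returned no verdict.

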